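Hang the catch pail and set the bleed valve two turns open

ROBOT

A 6-joint arm with a two-finger parallel gripper is mounted at the origin on the work surface. World frame = base frame: x ahead of the robot, y to its left, z up, the work surface at z = 0. Lengths are in mm, angles in rad, forces in N, time in s.
With the tool pointing down it reaches from about 325 to 900 mm from the base axis. Payload 6.1 kg.
Tool frame: the origin (TCP) lies at the very end of the fingers, on their centre line; the grasp point (between the pads) lies 19 mm behind it (robot.tcp_to_grasp is the distance from the TCP to the grasp point, in mm); z points along the fingers, y is the line along which they close (so a half turn about z gives the same grasp; the last joint's range is limited). The gripper opens to 87 mm and grips with 3 to 60 N. Pads are 19 mm wide; open, the fingers measure 117 mm over their backs; the gripper's body (75 mm by 190 mm) begins 51 mm behind the grasp point.
Start: joints at [1.213, 0.22, 1.526, -0, 1.395, -0.126], TCP at [143.58, 608.277, 222.538] pointing down, gripper open.
Joint ranges: [-2.98, 2.98], [-0.91, 2.08], [0.09, 2.57], [-1.24, 4.39], [0.2, 2.65], [-2.68, 2.68]. Speed limits (rad/s): [2.57, 2.57, 3.01, 3.14, 3.14, 3.14].

INTERFACE

Orientations are given as a unit quaternion [x, y, z, w].
In Python, from bench import sensors, cams, order, spotter, robot gives the robot as it stands.
- The arm moves only by the tool apply_moves, never from a script. Its argument "deltas" is a list of rows, each a list of 6 numbers: the shift along the tool's x, y, z as a fraction of full scale, then the turn, a rotation vector about the tool's x, y, z as a fraction of full scale. A call has exactly 8 rows; each row is the pose to reach, as a shift and turn from the pose commanded when the call began, along the tool's axes at that moment; what a row does not reach only later rows make up. Full scale, the value 1, is 30 cm for a shift and 1.5 rad for a turn. A row lasts 1/10 s, in which the tool goes at most 50 mm and 8.59 degrees, less where a joint would pass 70% of its speed; a pose out of reach is approached as far as the arm can. A call with a number of a shift or a turn outside -1 to 1 is refused whole. A call with a gripper value outside its range is refused whole. "grip" is the closure, from -1 (fully open) to 1 (shut), so that 0 is half open, set as the call begins (left out, the last holds). The fingers move at their own pace and stop on an object; the grip force is fixed at half the most. Time passes only in rows, so rows that repeat a pose let the fingers close, or fill a call up. It gives the time, the measured TCP pose, the force, the opening and the grip force at its end, in the units of the state.
- sensors.get_state(): the state, without advancing time (a new reading comes with each control period).
- cams.get_image(name): name is "side" or "top"; returns (picture, depth): 400x640x3 uint8, red, green, blue; 400x640 float32, mm along the optical axis (not along the pixel's ray), 0 where there is no reading.
- cams.camera_model(name): a dict with "fovy" (degrees; the focal length in pixels is half the picture's height over the tangent of half this angle, whatever the lens; pixels are square), "cx", "cy" (the principal point, pixels), "extrinsics" (4x4, takes a point from camera to world coordinates). Camera axes: x right, y up, looking along -z (the intrinsics and any distortion apply to the point x, -y, -z); pixel columns grow to the right and rows downward; lengths in mm; the calibration is good to about 2 mm. A picture is of the moment at which its call begins. camera_model takes no time and is no camera call.
- order.sign_off(): hands the job in; it is judged then, once.
Trained networks look in the newest picture that a camera, given by its name, has taken for a name from the list of things; names that differ only in an ending like _2 or _b are one class to them, and where a whole thing is asked for, a point or a joint stands for the part that bears it (a point fixed in the world has none). Each returns a list of dicts, best first, with "score" (0 to 1); they miss things now and then, are a little off and sometimes report something else, mostly with a low value. They report only what shows in the picture. A call takes as long as a camera call. They do not tell look-alikes from the thing itself.
- spotter.search_frame(label, camera): "rect" ([left, top, right, bottom] as shares, 0 to 1, of the picture: columns of its width, rows of its height, round what is visible of it).
- spotter.pinpoint(label, camera): "xy" ([column, row] as shares, 0 to 1, of the picture: columns of its width, rows of its height: a listed point, or the origin of a listed thing).
The state is a dict: "t": time; "joint_pos": joint angles; "joint_vel": joint speeds; "effort": joint torques, N m; "position": TCP position; "tcp_rot": TCP orientation; "ft_force": force on the tool from outside, world axes, zero at the start; "wrist_torque": the same for the moment, N m; "width": finger opening in mm; "finger_force": force on a finger pad.
Only numpy, scipy, OpenCV 4.12 (cv2) and the standard library are available. Lean on these libraries where they do the work, as an engineer would, in place of code of your own. Each camera call takes 0.05 s, during which the arm holds its last target. There are 200 camera calls.

TASK

Get the cooling-water line of the test chamber ready to bleed: hang the small steel pail by its hoop handle on the pail hook on top of the spout and let go of it. Then take the red valve wheel by its yellow handle, turn it clockwise until the valve is shut on its stop, and back it off exactly two full turns. Do not let go at the end: finish gripping the yellow handle and holding the wheel still there, with the pail still hanging, and leave everything else on the bench where it is.

Things in the scene. Friction and masses are not known exactly. Their poses are not given: they have to be found in the camera images.
- pail: Loose stainless catch pail, 0.18 to 0.34 kg, upright, 70 mm tall to its rim, 90 mm across. Origin: centre of its underside, z up. A rigid hoop handle of 9 mm round bar stands over it in its x-z plane (the same after half a turn): legs at x = +-46.5 mm up to z = 137 mm, then the crown, which runs along x.
- pail_crown (a point): Bar centre at the top middle of the pail's hoop handle, 170 mm above the pail's underside; this place rests in the hook. The crown is curved: bar centre 1 mm lower at 10 mm to either side (pail's x), 5 mm lower at 24 mm, 12 mm lower at 38 mm. A grip beside the middle leaves the middle free for the hook; the pail then tilts a little in the grip.
- bleed_stand: Fixed bleed valve: 100 mm steel flange, 27 mm upright pipe, brass valve body and a level 22 mm steel spout along this body's +y, its centre 205 mm up. Origin: centre of the flange's underside, on the stem axis, z up. The spout must pass through the hoop, above the pail's rim: bring the pail from beyond the spout's end, hoop across the spout, and lower the bar behind the prong.
- hook_seat (a point): Where the handle bar's centre lies when hung: in the pail hook on top of the spout, 168 mm from the stem axis, 220 mm above the bench. The hook is a notch open to the top: its floor is the spout's top (216 mm up), its back a 40 mm brass nut (face 13 mm nearer the stem, top 225 mm up), its front the prong. The bar has 10 mm of play along the spout; the hung pail's underside is 50 mm above the bench.
- prong_tip (a point): Tip of the hook's upturned prong, 8 mm round steel: 238 mm above the bench, 193 mm from the stem axis along the spout; the bar must pass over it.
- outlet (a point): Centre of the lower end of the spout's short downturned outlet, 25 mm across: 181 mm above the bench, 194 mm from the stem axis; the spout's far edge is 13 mm beyond it. The hoop's inside, 95 mm high from rim to bar, has to pass over it and the prong together (57 mm high).
- valve_wheel (a joint): Angle (rad) of the red handwheel (128 mm across, level, rim top 276 mm above the bench). 0 = shut on its hard stop; grows turning anticlockwise seen from above (opening), one turn = 6.283; 3.5 turns in all. Starts 0.4 to 1.1 turns open, turns with a steady 0.2 N m (3.5 N at the handle), stays where left. At whole turns the handle stands off the axis towards the stand's +x.
- stem_axis (a point): Point on the wheel's upright turning axis, 310 mm above the bench, level with handle_grip.
- crank_handle: Yellow revolving handle standing upright on the wheel's rim: a cylinder 21 mm across, 52 mm tall, its axis 58 mm from the wheel's axis. It spins freely on its pin, so a gripper can keep its heading while carrying it round. Origin: centre of its lower end, 280 mm above the bench; z up; top 332 mm up.
- handle_grip (a point): Point on the axis of the yellow handle, 30 mm above its lower end (310 mm above the bench), at which to grip it.
- wrench: Open-ended wrench lying flat. Bystander, loose; leave it where it is. Origin: within its length, on its underside.
- screwdriver: Screwdriver with an orange handle, lying flat. Bystander, loose; leave it where it is. Origin: within its length, on its underside.
- tape_roll: Roll of blue tape lying flat, 84 mm across, 24 mm high. Bystander, loose; leave it where it is. Origin: centre of its underside.
- multimeter: Yellow hand-held multimeter lying on its back, 170 x 82 x 46 mm. Bystander, loose; leave it where it is. Origin: centre of its underside.
- leak_bottle: White leak-test fluid bottle with a blue cap, 60 mm across, 190 mm tall. Bystander, loose; leave it where it is. Origin: centre of its underside.
- parts_tray: Blue open parts tray, 120 x 170 x 45 mm. Bystander, loose; leave it where it is. Origin: centre of its underside.
- pipe_coupling: Brass pipe coupling standing on end, 42 mm across, 42 mm tall. Bystander, loose; leave it where it is. Origin: centre of its underside.
Not all that is in view belongs to the job. Of the things like the pail, leave any that is brown or green; of the rest the larger one is meant.

How it is judged (in metres and radians):
On the way, in this order (a step that is already met when the one before it is completed fails the run):
1. the pail hangs by its handle in the pail hook, let go (distance between pail_crown and hook_seat below 0.02 m and angle between pail's own z axis and vertical below 0.25 rad and height (world z) of pail above 0.035 m and contact force between pail and bleed_stand above 0.5 N and contact force between pail and the fingers below 0.05 N and contact force between pail and the arm below 0.05 N), for 0.3 s.
2. the valve is turned clockwise shut on its stop (within 0.08 rad) (value of joint valve_wheel below 0.08 rad), for 0.1 s.
At the end, for the whole second after the job is handed in: Wheel still and two turns (12.57 rad) open, within 0.26 rad; the yellow handle gripped (over 4 N, within 25 mm of the grasp point); the pail hangs free of the robot in the hook: handle within 20 mm of the seat, upright within 0.25 rad, underside over 35 mm above the bench (all of step 1 and value of joint valve_wheel between 12.3064 and 12.8264 rad and velocity of joint valve_wheel between -0.1 and 0.1 rad/s and contact force between the fingers and crank_handle above 4 N and horizontal distance between the grasp point and handle_grip below 0.025 m); the arm keeps its last pose, push and grip.
It fails at once if a bystander is moved (more than 25 mm) (distance of any of wrench, screwdriver, tape_roll, multimeter, leak_bottle, parts_tray, pipe_coupling from where it was at the start of the episode above 0.025 m).
It also fails if it takes over 72 s, if anything falls off the work surface, if the arm or the gripper's body presses on something with over 40 N, if the wrist force passes 120 N, or if a joint passes its speed limit or range.

## Working session

There is one attempt and no reset: what is moved stays moved. The work goes in short steps, Python scripts to look and compute and a tool call to move; the robot and the scene stay as the last step left them, time stands still between calls to the robot, and variables do not carry over. Pictures are saved under pics/ and viewed, at most 10 in all, crops included, and the job is handed in when it is done.

Besides the shell and the picture viewer there is one more tool, called after "Emit:" in YAML: its name, and indented under it one key for each argument. apply_moves: Moves the arm, as the interface text tells. Shift numbers are shares of 30 cm and turn numbers shares of 1.5 rad, none past 1 either way. Its arguments: {"type":"object","properties":{"deltas":{"type":"array"},"grip":{"type":"number"}},"required":["deltas"]}

```bash
ls; mkdir -p pics
cat > h.py <<'E'
import numpy as np, cv2
from bench import sensors, cams, order, spotter, robot
def shot(n,fn=None):
    im,d=cams.get_image(n)
    if fn: cv2.imwrite('pics/'+fn,im[:,:,::-1])
    return im,d
def cam(n):
    m=cams.camera_model(n); f=200/np.tan(np.radians(m['fovy'])/2)
    return m,f,np.array(m['extrinsics'])
def w(n,u,v,d):
    m,f,E=cam(n)
    p=np.array([(u-m['cx'])/f*d,-(v-m['cy'])/f*d,-d*np.ones_like(u*1.0),np.ones_like(u*1.0)])
    return (E@p)[:3]
def onz(n,u,v,z):
    o=w(n,u,v,0.); a=w(n,u,v,1.); r=a-o
    return o+r*(z-o[2])/r[2]
def proj(n,p):
    m,f,E=cam(n); q=np.linalg.inv(E)@np.append(p,1)
    return m['cx']+f*q[0]/-q[2], m['cy']-f*q[1]/-q[2]
def cloud(n,d):
    v,u=np.mgrid[0:400,0:640].astype(float); return np.moveaxis(w(n,u,v,d.astype(float)),0,-1)
E
python3 - <<'E'
from h import *
for n in('top','side'):
    im,d=shot(n,n+'0.png'); print(n,cams.camera_model(n))
    for l in('pail','pail_crown','hook_seat','prong_tip','handle_grip','stem_axis'):
        print(l,[(np.round(np.array(r['xy'])*[640,400],1).tolist(),round(r['score'],2)) for r in spotter.pinpoint(l,n)])
print(sensors.get_state())
E
```

```text
pics
top {'fovy': 46.944947059949314, 'cx': 319.095112087542, 'cy': 196.3141204799461, 'extrinsics': array([[ 1.57585484e-02,  9.90127939e-01, -1.39277894e-01,
         3.66812695e+02],
       [-9.99708553e-01,  1.81501520e-02,  1.59179386e-02,
         4.03901757e+01],
       [ 1.82887107e-02,  1.38986458e-01,  9.90125390e-01,
         1.59389496e+03],
       [ 0.00000000e+00,  0.00000000e+00,  0.00000000e+00,
         1.00000000e+00]])}
pail [([223.2, 221.6], 0.87), ([225.9, 261.3], 0.86), ([208.2, 187.2], 0.84), ([174.4, 212.2], 0.58), ([344.3, 214.1], 0.49)]
pail_crown [([216.7, 259.6], 0.89), ([202.2, 179.7], 0.75), ([157.4, 210.2], 0.68), ([215.1, 217.8], 0.64)]
hook_seat [([393.6, 149.0], 0.71), ([296.8, 192.2], 0.63), ([222.4, 220.0], 0.5)]
prong_tip [([289.7, 184.5], 0.77)]
handle_grip [([376.7, 211.5], 0.36)]
stem_axis [([353.4, 204.2], 0.69)]
side {'fovy': 42.55683822761473, 'cx': 321.9445241236067, 'cy': 202.45093035901866, 'extrinsics': array([[ 8.43970367e-01,  4.08565020e-01, -3.47546607e-01,
         4.05552233e+01],
       [-5.36164102e-01,  6.23782491e-01, -5.687033
[... 606 characters left out ...]
{'t': 0.7, 'joint_pos': array([ 1.21293191e+00,  2.20383357e-01,  1.52648971e+00, -1.74307025e-05,
        1.39472517e+00, -1.26120233e-01]), 'joint_vel': array([-0.00109611, -0.00018538, -0.00019232,  0.00024964, -0.00066103,
        0.00230701]), 'effort': array([-1.20856703e-04, -4.94412446e+01, -3.87621832e+01,  7.01670139e-02,
        4.66952054e-02, -4.67679365e-05]), 'position': array([143.5653098 , 608.27717706, 222.5534144 ]), 'tcp_rot': array([ 1.15611462e-01,  9.93294513e-01, -4.76669334e-06,  7.66156432e-06]), 'ft_force': array([-0.44342962, -0.34406882,  0.05594393]), 'wrist_torque': array([-0.01962108,  0.00027676, -0.04953937]), 'finger_force': 0.0, 'width': 87.12694963873284}
```

Run:
```python
import cv2
for n,(a,b,c,d) in {'top':(130,100,430,325),'side':(180,90,440,285)}.items():
    im=cv2.imread(f'pics/{n}0.png'); cv2.imwrite(f'pics/{n}0c.png',cv2.resize(im[b:d,a:c],(800,600),interpolation=cv2.INTER_CUBIC))
```

```text
(no output)
```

View pics/top0.png

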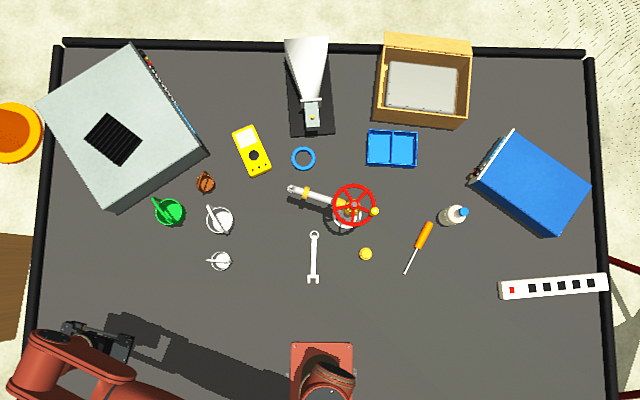

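View pics/side0c.png

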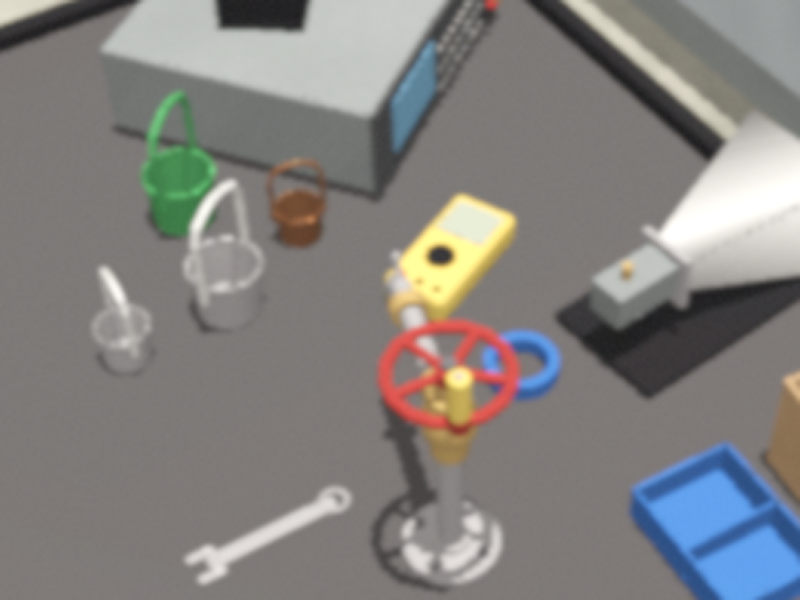

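View pics/top0c.png

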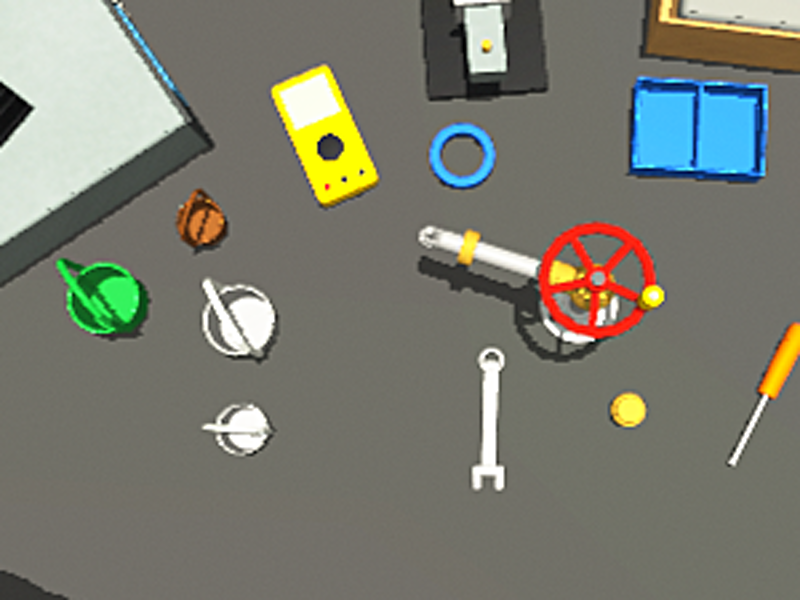

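The top view shows four pails: green (168,211), brown (205,182), small steel (221,261) and large steel (220,220). Green and brown are excluded, and (220,220) is the larger of the two steel ones, so that is the target. The enlarged crops confirm it. The wheel is at (353,204) with its handle at (375,211), and the spout runs to its prong at (290,188).

```bash
cat >> h.py <<'E'
def circ(P):
    A=np.c_[2*P[:,:2],np.ones(len(P))]; s=np.linalg.lstsq(A,(P[:,:2]**2).sum(1),rcond=None)[0]
    return s[:2],np.sqrt(s[2]+s[0]**2+s[1]**2)
E
python3 - <<'E'
from h import *
for n in('top','side'):
    im,d=shot(n); C=cloud(n,d); I=im.astype(int)
    ok=d>0
    red=ok&(I[...,0]>150)&(I[...,1]<60)&(I[...,2]<60)&(abs(C[...,2]-265)<30)
    P=C[red]; 
    c,r=circ(P); print(n,'wheel',c.round(1),r.round(1),len(P),np.median(P[:,2]).round(1), 'midbox',((P.min(0)+P.max(0))/2).round(1))
    yel=ok&(I[...,0]>150)&(I[...,1]>120)&(I[...,2]<110)&(C[...,2]>285)&(np.hypot(*(C[...,:2]-c).transpose(2,0,1))<90)
    P=C[yel];print('handle',len(P),P.mean(0).round(1),P.min(0).round(0),P.max(0).round(0)) if len(P) else 0
    # spout
    D=np.hypot(*(C[...,:2]-c).transpose(2,0,1))
    m=ok&(D<230)&(D>75)&(C[...,2]>196)&(C[...,2]<245)&(C[...,1]>c[1])
    P=C[m]; v=np.linalg.svd(P[:,:2]-P[:,:2].mean(0))[2][0]; 
    if v[1]<0:v=-v
    print('spout',len(P),P.mean(0).round(1),'dir',v, 'from axis',(lambda q:q/np.linalg.norm(q))(P[:,:2].mean(0)-c),'Dmax',D[m].max())
    # pail
    p0=onz(n,*((220.,220.) if n=='top' else (253.,180.)),40.)
    dd=np.hypot(*(C[...,:2]-p0[:2]).transpose(2,0,1))
    h=C[ok&(dd<90)&(C[...,2]>85)&(C[...,2]<190)]
    rim=C[ok&(dd<75)&(C[...,2]>66)&(C[...,2]<76)]
    print('pail p0',p0.round(0),'rim',circ(rim),len(rim),'hoop',len(h),h.mean(0).round(1),h.max(0).round(1))
    b=h[h[:,2]>h[:,2].max()-12]; v=np.linalg.svd(h[:,:2]-h[:,:2].mean(0))[2][0]
    print('crown',b.mean(0),'dir',v,np.arctan2(v[1],v[0]))
E
```

```text
Traceback (most recent call last):
  File "h.py", line 21, in cloud
    v,u=np.mgrid[0:400,0:640].astype(float); return np.moveaxis(w(n,u,v,d.astype(float)),0,-1)
                                                                ~^^^^^^^^^^^^^^^^^^^^^^^
  File "h.py", line 13, in w
    return (E@p)[:3]
            ~^~
ValueError: matmul: Input operand 1 has a mismatch in its core dimension 0, with gufunc signature (n?,k),(k,m?)->(n?,m?) (size 400 is different from 4)
```

```bash
sed -i 's/return (E@p)\[:3\]/return np.tensordot(E,p,1)[:3]/' h.py
cat > m.py <<'E'
from h import *
for n in('top','side'):
    im,d=shot(n); C=cloud(n,d); I=im.astype(int)
    ok=d>0
    red=ok&(I[...,0]>150)&(I[...,1]<60)&(I[...,2]<60)&(abs(C[...,2]-265)<30)
    P=C[red]; 
    c,r=circ(P); print(n,'wheel',c.round(1),r.round(1),len(P),np.median(P[:,2]).round(1), 'midbox',((P.min(0)+P.max(0))/2).round(1))
    yel=ok&(I[...,0]>150)&(I[...,1]>120)&(I[...,2]<110)&(C[...,2]>285)&(np.hypot(*(C[...,:2]-c).transpose(2,0,1))<90)
    P=C[yel];print('handle',len(P),P.mean(0).round(1),P.min(0).round(0),P.max(0).round(0)) if len(P) else 0
    # spout
    D=np.hypot(*(C[...,:2]-c).transpose(2,0,1))
    m=ok&(D<230)&(D>75)&(C[...,2]>196)&(C[...,2]<245)&(C[...,1]>c[1])
    P=C[m]; v=np.linalg.svd(P[:,:2]-P[:,:2].mean(0))[2][0]; 
    if v[1]<0:v=-v
    print('spout',len(P),P.mean(0).round(1),'dir',v, 'from axis',(lambda q:q/np.linalg.norm(q))(P[:,:2].mean(0)-c),'Dmax',D[m].max())
    # pail
    p0=onz(n,*((220.,220.) if n=='top' else (253.,180.)),40.)
    dd=np.hypot(*(C[...,:2]-p0[:2]).transpose(2,0,1))
    h=C[ok&(dd<90)&(C[...,2]>85)&(C[...,2]<190)]
    rim=C[ok&(dd<75)&(C[...,2]>66)&(C[...,2]<76)]
    print('pail p0',p0.round(0),'rim',circ(rim),len(rim),'hoop',len(h),h.mean(0).round(1),h.max(0).round(1))
    b=h[h[:,2]>h[:,2].max()-12]; v=np.linalg.svd(h[:,:2]-h[:,:2].mean(0))[2][0]
    print('crown',b.mean(0),'dir',v,np.arctan2(v[1],v[0]))
E
python3 m.py
```

```text
top wheel [530.6 -79.6] 49.6 614 275.1 midbox [529.7 -80.8 260.2]
handle 40 [ 505.4 -133.2  325.7] [ 498. -143.  290.] [ 515. -125.  338.]
spout 322 [569.2  51.6 214.8] dir [0.27568039 0.96124935] from axis [0.28250527 0.95926575] Dmax 198.92550523328902
pail p0 [499. 348.  40.] rim (array([496.18368638, 343.16412698]), np.float64(41.754746867177936)) 84 hoop 116 [494.1 341.3 156.7] [540.8 369.5 178.3]
crown [496.1118695  343.05837245 171.27694983] dir [-0.85308001 -0.52178013] -2.592656322745834
  return _methods._mean(a, axis=axis, dtype=dtype,
  ret = ret.dtype.type(ret / rcount)
Traceback (most recent call last):
  File "m.py", line 7, in <module>
    c,r=circ(P); print(n,'wheel',c.round(1),r.round(1),len(P),np.median(P[:,2]).round(1), 'midbox',((P.min(0)+P.max(0))/2).round(1))
                                                                                                     ~~~~~^^^
ValueError: zero-size array to reduction operation minimum which has no identity
```

```bash
sed -i "s/red=ok.*/red=ok\&(I[...,0]>110)\&(I[...,1]<0.5*I[...,0])\&(I[...,2]<0.5*I[...,0])\&(abs(C[...,2]-265)<25)\&(C[...,0]>420)\&(abs(C[...,1]+80)<110)/" m.py
cat >> h.py <<'E'
from scipy.spatial.transform import Rotation as R
def go(pos,head,tilt=None):
    "fractions for a move to TCP pos, tool down, closing axis y at world heading head"
    s=sensors.get_state(); r=R.from_quat(s['tcp_rot'])
    y=np.array([np.cos(head),np.sin(head),0]); z=np.array([0,0,-1.]); x=np.cross(y,z)
    T=R.from_matrix(np.c_[x,y,z]); 
    if tilt is not None: T=R.from_rotvec(tilt)*T
    print('sh',(r.inv().apply(np.array(pos)-s['position'])/300).round(3),'rot',((r.inv()*T).as_rotvec()/1.5).round(3))
E
python3 m.py
python3 - <<'E'
from h import *
print(onz('top',296.8,192.2,220.),onz('side',310.4,179.7,220.),onz('top',289.7,184.5,238.),onz('side',309.1,166.6,238.),onz('side',325.1,200.3,310.),onz('top',353.4,204.2,310.),'crown',onz('side',250.5,158.,170.))
# grip beside the middle, near side
g=np.array([496.,343.])-34*np.array([.853,.522]); print(g); go([*g,230],2.12)
E
```

```text
top wheel [530.6 -80.1] 49.2 689 275.0 midbox [531.2 -81.  265.6]
handle 40 [ 505.4 -133.2  326.3] [ 498. -144.  291.] [ 515. -125.  336.]
spout 323 [569.4  51.8 214.3] dir [0.27971621 0.96008273] from axis [0.28249644 0.95926835] Dmax 201.06656218072843
pail p0 [499. 348.  40.] rim (array([496.38951301, 343.4259031 ]), np.float64(41.73165275276311)) 87 hoop 115 [493.7 341.2 157. ] [540.2 368.4 183.2]
crown [494.96691772 342.21265664 175.25821668] dir [-0.85187968 -0.52373754] -2.59036019183839
side wheel [529.6 -82.6] 53.0 479 274.0 midbox [527.6 -81.7 273.6]
handle 85 [ 503.8 -138.3  306.8] [ 497. -146.  285.] [ 515. -128.  332.]
spout 216 [570.4  57.2 215.6] dir [0.26840562 0.96330599] from axis [0.28012608 0.95996322] Dmax 205.02392570969792
pail p0 [500. 353.  40.] rim (array([495.66520331, 345.54749603]), np.float64(42.318238347732404)) 82 hoop 132 [492.8 342.6 140.4] [542.3 376.2 177. ]
crown [491.99215762 341.39743594 170.96847075] dir [-0.85009021 -0.52663709] -2.5869528987025197
[571.36185499  85.69398382 220.        ] [584.62629278  88.78279759 220.        ] [591.48909693 106.76482479 238.        ] [602.06888696 123.70976938 238.        ] [533.52606348 -76.00550769 310.        ] [526.78910347 -77.08673715 310.        ] crown [494.79977123 326.97545309 170.        ]
[466.998 325.252]
sh [-1.266 -0.671 -0.025] rot [ 0.     0.    -0.521]
```

Emit:
apply_moves:
  deltas:
    - [-0.95, -0.5, -0.025, 0, 0, -0.52]
    - [-0.95, -0.5, -0.025, 0, 0, -0.52]
    - [-0.95, -0.5, -0.025, 0, 0, -0.52]
    - [-0.95, -0.5, -0.025, 0, 0, -0.52]
    - [-0.95, -0.5, -0.025, 0, 0, -0.52]
    - [-0.95, -0.5, -0.025, 0, 0, -0.52]
    - [-0.95, -0.5, -0.025, 0, 0, -0.52]
    - [-0.95, -0.5, -0.025, 0, 0, -0.52]
  grip: -1

```text
t: 1.75
position: [390.0, 393.8, 230.4]
tcp_rot: [-0.268, 0.963, -0.001, 0.001]
ft_force: [0.4, 0.2, 0.1]
width: 87.4
finger_force: 0.0
```

```bash
python3 -c "
from h import *
go([467,325.5,215],2.12)"
```

```text
sh [-0.102 -0.328  0.052] rot [-0.001  0.001 -0.004]
```

Emit:
apply_moves:
  deltas:
    - [-0.102, -0.328, 0.05, 0, 0, 0]
    - [-0.102, -0.328, 0.05, 0, 0, 0]
    - [-0.102, -0.328, 0.05, 0, 0, 0]
    - [-0.102, -0.328, 0.1, 0, 0, 0]
    - [-0.102, -0.328, 0.15, 0, 0, 0]
    - [-0.102, -0.328, 0.2, 0, 0, 0]
    - [-0.102, -0.328, 0.25, 0, 0, 0]
    - [-0.102, -0.328, 0.277, 0, 0, 0]

```text
t: 2.55
position: [462.1, 329.0, 144.3]
tcp_rot: [-0.271, 0.962, -0.0, -0.002]
ft_force: [-0.0, 0.9, -0.6]
width: 87.2
finger_force: 0.0
```

```bash
python3 -c "
from h import *
im,d=shot('side','s1.png'); u,v=map(int,proj('side',[467,325,150])); print(u,v)
import cv2
cv2.imwrite('pics/s1c.png',cv2.resize(im[v-60:v+60,u-80:u+80,::-1],(800,600)))
go([467,325.5,147],2.12)"
```

```text
244 165
sh [-0.009 -0.018 -0.012] rot [ 0.    -0.003  0.   ]
```

View pics/s1c.png

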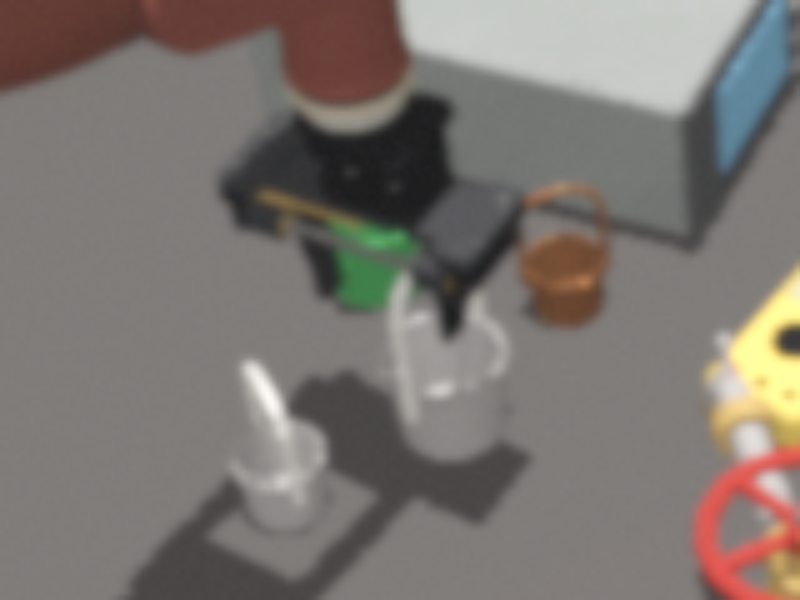

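The crop shows the open fingers straddling the big pail's hoop, with the near leg at about (405,330). I'll correct the last few millimetres and close.

Emit:
apply_moves:
  deltas:
    - [-0.009, -0.018, -0.01, 0, 0, 0]
    - [-0.009, -0.018, -0.01, 0, 0, 0]
    - [-0.009, -0.018, -0.01, 0, 0, 0]
    - [-0.009, -0.018, -0.01, 0, 0, 0]
    - [-0.009, -0.018, -0.01, 0, 0, 0]
    - [-0.009, -0.018, -0.01, 0, 0, 0]
    - [-0.009, -0.018, -0.01, 0, 0, 0]
    - [-0.009, -0.018, -0.01, 0, 0, 0]
  grip: 1

```text
t: 3.4
position: [469.0, 325.6, 149.9]
tcp_rot: [-0.271, 0.963, -0.0, -0.0]
ft_force: [-0.4, -0.4, 0.2]
width: 30.8
finger_force: 0.0
```

Emit:
apply_moves:
  deltas:
    - [0, 0, 0, 0, 0, 0]
    - [0, 0, 0, 0, 0, 0]
    - [0, 0, -0.05, 0, 0, 0]
    - [0, 0, -0.1, 0, 0, 0]
    - [0, 0, -0.15, 0, 0, 0]
    - [0, 0, -0.2, 0, 0, 0]
    - [0, 0, -0.25, 0, 0, 0]
    - [0, 0, -0.28, 0, 0, 0]

```text
t: 4.2
position: [469.6, 325.9, 236.4]
tcp_rot: [-0.271, 0.963, 0.0, 0.001]
ft_force: [0.8, 0.4, -1.7]
width: 7.7
finger_force: 30.2
```

```bash
python3 -c "
from h import *
# waypoint: bar 275 mm from axis, crown 262 high
a=np.array([530,-81.]);e=np.array([.28,.96]);x=np.array([.96,-.28])
print(sensors.get_state()['position'],sensors.get_state()['finger_force'])
g=a+275*e-34*x; print(g); go([*g,262-23],1.287)"
```

```text
[469.6256321  325.90506713 236.39193176] 30.159500688314438
[574.36 192.52]
sh [-0.066 -0.561 -0.008] rot [0.001 0.002 0.555]
```

Emit:
apply_moves:
  deltas:
    - [-0.01, -0.08, -0.02, 0, 0, 0.08]
    - [-0.02, -0.17, -0.02, 0, 0, 0.16]
    - [-0.03, -0.26, -0.02, 0, 0, 0.24]
    - [-0.04, -0.35, -0.02, 0, 0, 0.32]
    - [-0.05, -0.44, -0.02, 0, 0, 0.4]
    - [-0.06, -0.52, -0.02, 0, 0, 0.48]
    - [-0.066, -0.56, -0.02, 0, 0, 0.555]
    - [-0.066, -0.56, -0.02, 0, 0, 0.555]

```text
t: 5.0
position: [574.3, 190.9, 239.9]
tcp_rot: [0.143, 0.99, -0.0, -0.0]
ft_force: [-0.4, 0.6, -2.9]
width: 7.1
finger_force: 30.1
```

```bash
cat > p.py <<'E'
from h import *
import sys
s=sensors.get_state(); p=s['position']; print(p.round(1),s['width'],s['finger_force'])
e=np.array([.28,.96]);x=np.array([.96,-.28]);a=np.array([530,-81.])
for n in('side','top'):
    im,d=shot(n,f'{sys.argv[1]}{n}.png'); C=cloud(n,d)
    L=np.stack([(C[...,:2]-a)@x,(C[...,:2]-a)@e,C[...,2]],-1)   # stand frame
    g=np.array([(p[:2]-a)@x,(p[:2]-a)@e])
    I=im.astype(int); grey=(I.max(-1)-I.min(-1)<25)&(I.max(-1)>90)
    m=(d>0)&grey&(abs(L[...,1]-g[1])<60)&(L[...,0]>g[0]-30)&(L[...,0]<g[0]+110)&(L[...,2]>50)&(L[...,2]<290)
    P=L[m]; print(n,'grip',g.round(1),len(P))
    if len(P): print(P.min(0).round(0),P.max(0).round(0))
    for lo in range(60,290,20):
        Q=P[(P[:,2]>=lo)&(P[:,2]<lo+20)]
        if len(Q): print(lo,len(Q),Q.min(0)[:2].round(0),Q.max(0)[:2].round(0),Q.mean(0).round(0))
u,v=map(int,proj('side',p)); im=cv2.imread(f'pics/{sys.argv[1]}side.png')
cv2.imwrite(f'pics/{sys.argv[1]}c.png',cv2.resize(im[max(0,v-50):v+70,u-80:u+80],(800,600),interpolation=cv2.INTER_CUBIC))
E
python3 p.py a
```

```text
[574.3 190.9 239.9] 7.094540909603932 30.08988831192255
side grip [-33.6 273.5] 678
[-51. 228.  76.] [ 54. 318. 249.]
60 6 [-21. 239.] [ 12. 314.] [ -1. 286.  78.]
80 104 [-40. 231.] [ 16. 316.] [-11. 268.  91.]
100 133 [-41. 229.] [ 37. 317.] [ -8. 280. 110.]
120 167 [-51. 229.] [ 41. 317.] [ -6. 279. 130.]
140 162 [-51. 228.] [ 52. 318.] [ -5. 275. 147.]
160 16 [-51. 261.] [ 48. 278.] [-23. 270. 170.]
180 23 [-49. 266.] [ 54. 279.] [ -5. 271. 189.]
200 27 [-50. 265.] [ 53. 277.] [  9. 271. 210.]
220 24 [-47. 266.] [ 50. 278.] [ 11. 271. 229.]
240 16 [ 20. 267.] [ 39. 276.] [ 29. 272. 244.]
top grip [-33.6 273.5] 16
[ 24. 240. 108.] [ 37. 258. 151.]
100 2 [ 29. 253.] [ 29. 258.] [ 29. 256. 114.]
120 3 [ 25. 244.] [ 30. 253.] [ 28. 249. 132.]
140 11 [ 24. 240.] [ 37. 254.] [ 31. 247. 146.]
```

View pics/ac.png

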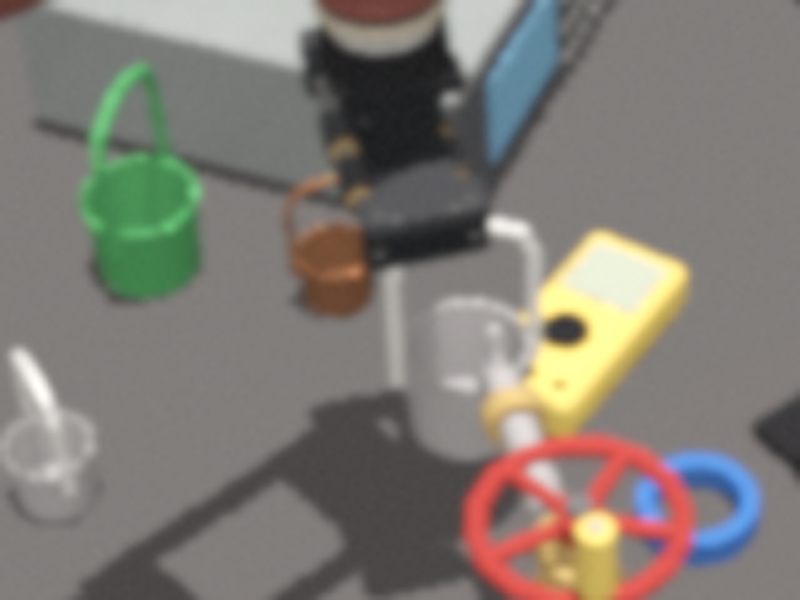

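The hoop is upright, with its legs at x of about −48 and +50 about the spout axis and the crown at about 250 mm. The opening in the hoop faces the spout. I'll raise it 10 mm and bring it in over the prong.

Emit:
apply_moves:
  deltas:
    - [0, 0, -0.017, 0, 0, 0]
    - [0, -0.02, -0.037, 0, 0, 0]
    - [0, -0.07, -0.037, 0, 0, 0]
    - [0, -0.13, -0.037, 0, 0, 0]
    - [0, -0.19, -0.037, 0, 0, 0]
    - [0, -0.25, -0.037, 0, 0, 0]
    - [0, -0.31, -0.037, 0, 0, 0]
    - [0, -0.358, -0.037, 0, 0, 0]

```text
t: 5.9
position: [542.6, 87.3, 251.0]
tcp_rot: [0.142, 0.99, -0.0, -0.0]
ft_force: [0.9, -0.6, -2.2]
width: 7.1
finger_force: 30.2
```

```bash
python3 p.py b | grep -A14 side
```

```text
side grip [-35.  165.1] 428
[-55. 118.  87.] [ 46. 212. 261.]
80 19 [-46. 126.] [ 12. 206.] [-21. 168.  94.]
100 52 [-45. 140.] [  3. 208.] [-25. 185. 111.]
120 86 [-49. 123.] [ 44. 208.] [-16. 172. 131.]
140 115 [-55. 123.] [ 37. 212.] [-22. 165. 151.]
160 38 [-53. 124.] [ 46. 206.] [-27. 168. 166.]
180 20 [-53. 142.] [ 15. 198.] [-34. 170. 191.]
200 68 [-51. 118.] [ 12. 188.] [-10. 149. 212.]
220 13 [-50. 160.] [ 44. 168.] [-33. 163. 227.]
240 16 [ 23. 161.] [ 45. 169.] [ 35. 165. 251.]
260 1 [ 25. 159.] [ 25. 159.] [ 25. 159. 261.]
top grip [-35.  165.1] 0
```

View pics/bc.png

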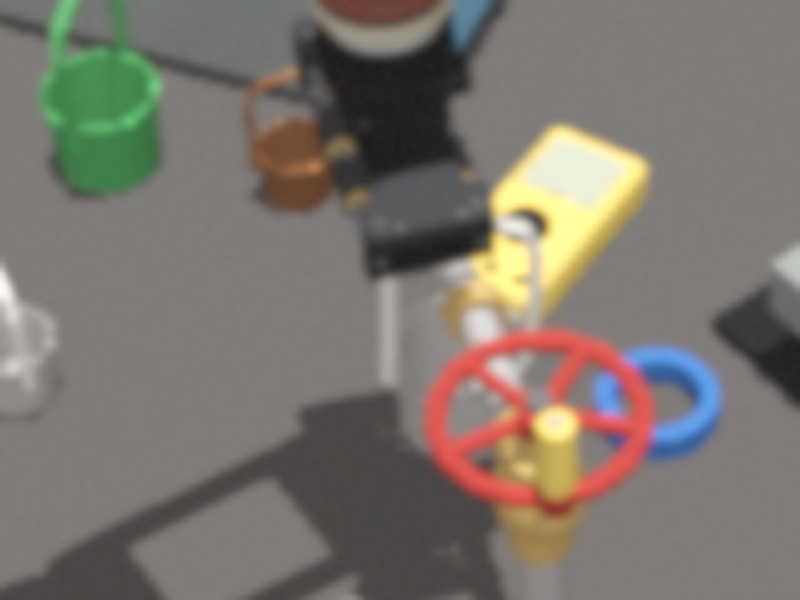

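The spout passes through the hoop and the bar is behind the prong, 165 mm from the axis. Next I lower it.

Emit:
apply_moves:
  deltas:
    - [0, 0.003, 0.02, 0, 0, 0]
    - [0, 0.003, 0.04, 0, 0, 0]
    - [0, 0.003, 0.06, 0, 0, 0]
    - [0, 0.003, 0.08, 0, 0, 0]
    - [0, 0.003, 0.09, 0, 0, 0]
    - [0, 0.003, 0.1, 0, 0, 0]
    - [0, 0.003, 0.11, 0, 0, 0]
    - [0, 0.003, 0.12, 0, 0, 0]

```text
t: 6.8
position: [543.7, 90.3, 215.0]
tcp_rot: [0.142, 0.99, 0.0, 0.0]
ft_force: [0.4, -0.3, -1.1]
width: 7.2
finger_force: 30.1
```

Emit:
apply_moves:
  deltas:
    - [0, 0, 0.005, 0, 0, 0]
    - [0, 0, 0.01, 0, 0, 0]
    - [0, 0, 0.015, 0, 0, 0]
    - [0, 0, 0.02, 0, 0, 0]
    - [0, 0, 0.02, 0, 0, 0]
    - [0, 0, 0.02, 0, 0, 0]
    - [0, 0, 0.02, 0, 0, 0]
    - [0, 0, 0.02, 0, 0, 0]

```text
t: 7.6
position: [543.9, 90.3, 209.4]
tcp_rot: [0.142, 0.99, 0.0, 0.0]
ft_force: [0.1, 0.8, 0.2]
width: 7.0
finger_force: 29.8
```

```bash
python3 p.py c | grep -A14 side; python3 -c "
from h import *
for i in range(5): print(sensors.get_state()['ft_force'].round(2)); cams.get_image('side')"
```

```text
side grip [-34.7 168.3] 321
[-49. 117.  51.] [ 52. 214. 221.]
60 28 [-36. 132.] [ 19. 212.] [-14. 176.  69.]
80 35 [-46. 131.] [ 41. 211.] [-15. 174.  92.]
100 103 [-48. 133.] [ 52. 214.] [ -5. 185. 112.]
120 31 [-49. 129.] [ 50. 208.] [-16. 169. 127.]
140 12 [-48. 161.] [-40. 169.] [-44. 166. 150.]
160 20 [-48. 163.] [ 50. 172.] [-12. 167. 170.]
180 5 [-48. 142.] [ 15. 168.] [-33. 161. 188.]
200 46 [ -9. 117.] [ 42. 170.] [  7. 138. 213.]
220 1 [ 22. 166.] [ 22. 166.] [ 22. 166. 221.]
top grip [-34.7 168.3] 2
[  8. 109. 215.] [ 10. 110. 220.]
200 1 [  8. 109.] [  8. 109.] [  8. 109. 215.]
220 1 [ 10. 110.] [ 10. 110.] [ 10. 110. 220.]
[ 0.32 -0.18  0.8 ]
[ 0.4  -0.25  0.5 ]
[ 0.22 -0.5   0.37]
[ 0.87 -0.45  0.42]
[ 0.91 -0.95  0.46]
```

View pics/cc.png

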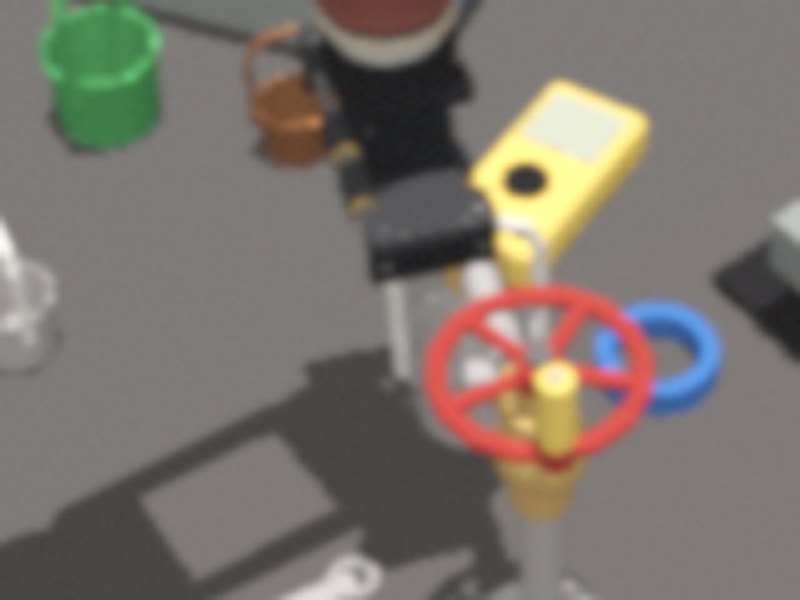

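The wrist force went from −2.2 to about +0.4 N, so the hook now carries the pail. The bar is at 167 mm and the underside at about 50 mm. I'll release and lift clear.

Emit:
apply_moves:
  deltas:
    - [0, 0, 0, 0, 0, 0]
    - [0, 0, 0, 0, 0, 0]
    - [0, 0, 0, 0, 0, 0]
    - [0, 0, 0, 0, 0, 0]
    - [0, 0, 0, 0, 0, 0]
    - [0, 0, 0, 0, 0, 0]
    - [0, 0, 0, 0, 0, 0]
    - [0, 0, 0, 0, 0, 0]
  grip: -0.1

```text
t: 8.75
position: [543.6, 90.3, 209.0]
tcp_rot: [0.142, 0.99, -0.0, 0.0]
ft_force: [-0.0, 0.2, 0.5]
width: 47.1
finger_force: 0.0
```

Emit:
apply_moves:
  deltas:
    - [0, 0, -0.03, 0, 0, 0]
    - [0, 0, -0.08, 0, 0, 0]
    - [0, 0, -0.15, 0, 0, 0]
    - [0, 0, -0.25, 0, 0, 0]
    - [0, 0, -0.35, 0, 0, 0]
    - [0, 0, -0.45, 0, 0, 0]
    - [0, 0, -0.55, 0, 0, 0]
    - [0, 0, -0.55, 0, 0, 0]

```text
t: 9.55
position: [545.5, 90.4, 381.4]
tcp_rot: [0.142, 0.99, 0.001, 0.005]
ft_force: [0.8, 0.1, 1.0]
width: 47.9
finger_force: 0.0
```

```bash
python3 -c "
from h import *
im,d=shot('side'); C=cloud('side',d); a=np.array([530,-81.])
u,v=map(int,proj('side',[577,80,170])); cv2.imwrite('pics/dc.png',cv2.resize(im[v-60:v+60,u-80:u+80,::-1],(800,600),interpolation=cv2.INTER_CUBIC))
im,d=shot('top'); C=cloud('top',d);I=im.astype(int)
yel=(d>0)&(I[...,0]>150)&(I[...,1]>120)&(I[...,2]<110)&(C[...,2]>285)&(C[...,2]<345)&(np.hypot(*(C[...,:2]-a).transpose(2,0,1))<90)
P=C[yel]; print(len(P),P.mean(0) if len(P) else 0)
for H in (1.287,-0.43,1.1,1.137): print(H); go([505,-134,365],H)
print(sensors.get_state()['joint_pos'])"
```

```text
39 [ 505.39053003 -132.99108334  326.46869548]
1.287
sh [-0.085 -0.754  0.036] rot [ 0.001  0.002 -0.   ]
-0.43
sh [-0.085 -0.754  0.036] rot [2.000e-03 1.000e-03 1.144e+00]
1.1
sh [-0.085 -0.754  0.036] rot [0.001 0.002 0.124]
1.137
sh [-0.085 -0.754  0.036] rot [0.001 0.002 0.1  ]
[ 2.15013399e-02 -1.32304597e-02  1.49580256e+00  2.51559671e-05
  1.65572703e+00 -1.26506233e+00]
```

View pics/dc.png

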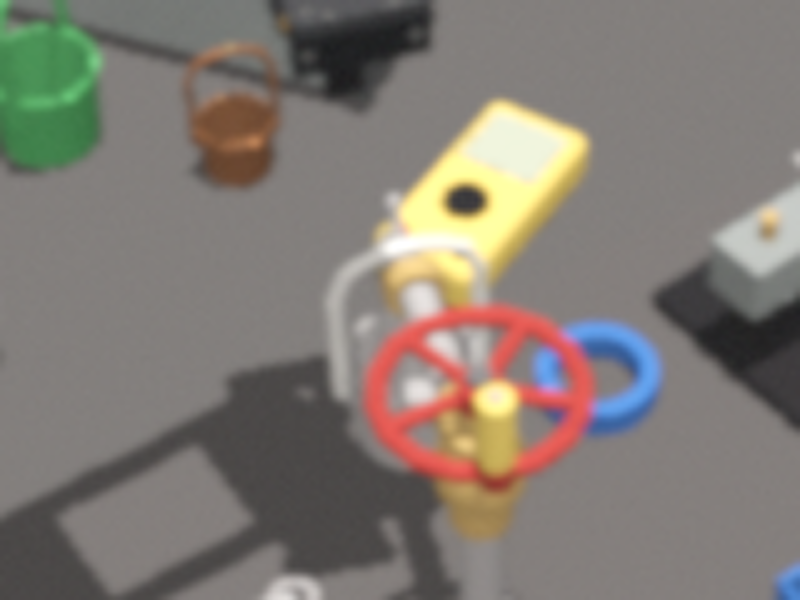

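The pail hangs by its crown on the hook behind the prong, clear of the gripper. Next is the yellow handle.

Emit:
apply_moves:
  deltas:
    - [-0.085, -0.754, 0.03, 0, 0, 0]
    - [-0.085, -0.754, 0.03, 0, 0, 0]
    - [-0.085, -0.754, 0.03, 0, 0, 0]
    - [-0.085, -0.754, 0.03, 0, 0, 0]
    - [-0.085, -0.754, 0.03, 0, 0, 0]
    - [-0.085, -0.754, 0.03, 0, 0, 0]
    - [-0.085, -0.754, 0.03, 0, 0, 0]
    - [-0.085, -0.754, 0.03, 0, 0, 0]

```text
t: 10.45
position: [504.6, -133.0, 364.5]
tcp_rot: [0.141, 0.99, 0.0, -0.0]
ft_force: [-0.0, -0.5, -0.8]
width: 48.0
finger_force: 0.0
```

```bash
python3 -c "
from h import *
print(sensors.get_state()['position']);go([505,-133,291],1.287)"
```

```text
[ 504.56327137 -132.99506536  364.51810482]
sh [-0.002  0.     0.245] rot [ 0.    -0.001  0.   ]
```

Emit:
apply_moves:
  deltas:
    - [0, 0, 0.05, 0, 0, 0]
    - [0, 0, 0.1, 0, 0, 0]
    - [0, 0, 0.15, 0, 0, 0]
    - [0, 0, 0.2, 0, 0, 0]
    - [0, 0, 0.23, 0, 0, 0]
    - [0, 0, 0.245, 0, 0, 0]
    - [0, 0, 0.245, 0, 0, 0]
    - [0, 0, 0.245, 0, 0, 0]

```text
t: 11.25
position: [504.9, -134.2, 292.2]
tcp_rot: [0.142, 0.99, -0.0, 0.0]
ft_force: [-0.1, -0.3, -0.3]
width: 47.7
finger_force: 0.0
```

Emit:
apply_moves:
  deltas:
    - [0, 0, 0, 0, 0, 0]
    - [0, 0, 0, 0, 0, 0]
    - [0, 0, 0, 0, 0, 0]
    - [0, 0, 0, 0, 0, 0]
    - [0, 0, 0, 0, 0, 0]
    - [0, 0, 0, 0, 0, 0]
    - [0, 0, 0, 0, 0, 0]
    - [0, 0, 0, 0, 0, 0]
  grip: 1

```text
t: 12.05
position: [505.2, -132.5, 291.8]
tcp_rot: [0.141, 0.99, 0.001, 0.0]
ft_force: [2.2, 4.6, 1.2]
width: 20.3
finger_force: 30.0
```

```bash
cat > turn.py <<'E'
from h import *
import sys
# rows for turning from current wheel angle in steps: args step(rad) ; optional axis
c=np.array([530.,-81.]) if len(sys.argv)<4 else np.array(eval(sys.argv[3]))
s=sensors.get_state(); p=s['position'][:2]; r=R.from_quat(s['tcp_rot']); t=np.arctan2(*(p-c)[::-1]); rad=np.hypot(*(p-c))
print('r',rad,'wheel angle mod 2pi',(t+.283)%(2*np.pi),'z',s['position'][2],s['ft_force'].round(1),s['width'],s['finger_force'])
st=float(sys.argv[1]); n=int(sys.argv[2])
o=[]
for k in range(1,9):
    a=t+st*min(k,n); q=c+58*np.array([np.cos(a),np.sin(a)]); d=r.inv().apply(np.append(q-p,0))/300
    o.append([round(float(d[0]),3),round(float(d[1]),3),0,0,0,0])
print(o)
E
python3 turn.py -0.2 8
```

```text
r 57.12789314516969 wheel angle mod 2pi 4.545968565785129 z 291.8197186655776 [2.2 4.6 1.2] 20.276905854194585 29.998482135124505
[[0.038, 0.007, 0, 0, 0, 0], [0.072, 0.025, 0, 0, 0, 0], [0.103, 0.048, 0, 0, 0, 0], [0.128, 0.078, 0, 0, 0, 0], [0.146, 0.112, 0, 0, 0, 0], [0.158, 0.149, 0, 0, 0, 0], [0.162, 0.187, 0, 0, 0, 0], [0.158, 0.225, 0, 0, 0, 0]]
```

Emit:
apply_moves:
  deltas:
    - [0.038, 0.007, 0, 0, 0, 0]
    - [0.072, 0.025, 0, 0, 0, 0]
    - [0.103, 0.048, 0, 0, 0, 0]
    - [0.128, 0.078, 0, 0, 0, 0]
    - [0.146, 0.112, 0, 0, 0, 0]
    - [0.158, 0.149, 0, 0, 0, 0]
    - [0.162, 0.187, 0, 0, 0, 0]
    - [0.158, 0.225, 0, 0, 0, 0]

```text
t: 12.85
position: [475.6, -55.1, 291.8]
tcp_rot: [0.142, 0.99, -0.0, -0.003]
ft_force: [-10.3, -0.9, 5.9]
width: 20.4
finger_force: 30.0
```

```bash
python3 turn.py -0.25 8
```

```text
r 60.22545895304523 wheel angle mod 2pi 2.980775303193738 z 291.801833098467 [-10.3  -0.9   5.9] 20.37844808157671 29.998521683737636
[[-0.021, 0.045, 0, 0, 0, 0], [-0.045, 0.087, 0, 0, 0, 0], [-0.079, 0.121, 0, 0, 0, 0], [-0.121, 0.145, 0, 0, 0, 0], [-0.167, 0.159, 0, 0, 0, 0], [-0.215, 0.161, 0, 0, 0, 0], [-0.262, 0.151, 0, 0, 0, 0], [-0.306, 0.129, 0, 0, 0, 0]]
```

Emit:
apply_moves:
  deltas:
    - [-0.021, 0.045, 0, 0, 0, 0]
    - [-0.045, 0.087, 0, 0, 0, 0]
    - [-0.079, 0.121, 0, 0, 0, 0]
    - [-0.121, 0.145, 0, 0, 0, 0]
    - [-0.167, 0.159, 0, 0, 0, 0]
    - [-0.215, 0.161, 0, 0, 0, 0]
    - [-0.262, 0.151, 0, 0, 0, 0]
    - [-0.306, 0.129, 0, 0, 0, 0]

```text
t: 13.65
position: [575.3, -44.5, 291.8]
tcp_rot: [0.141, 0.99, -0.001, -0.003]
ft_force: [-14.2, -4.6, 7.7]
width: 20.3
finger_force: 30.0
```

```bash
python3 - <<'E'
from h import *
from scipy.optimize import least_squares
s=sensors.get_state()['position']; print(s)
P=np.array([[505.2,-132.5],[475.6,-55.1],s[:2]])
print(least_squares(lambda c:np.hypot(*(P-c).T)-58,[530,-81]).x, circ(P))
E
python3 turn.py -0.2 8 [528.5,-80.5]
```

```text
[575.28551639 -44.5289319  291.75647052]
[528.49091339 -79.17030403] (array([528.55962843, -79.20665373]), np.float64(58.18808294806148))
r 59.015271619004196 wheel angle mod 2pi 0.9384566828031904 z 291.75647051905685 [-14.2  -4.6   7.7] 20.29630341589303 30.00213446561247
[[-0.027, -0.029, 0, 0, 0, 0], [-0.05, -0.06, 0, 0, 0, 0], [-0.066, -0.094, 0, 0, 0, 0], [-0.075, -0.132, 0, 0, 0, 0], [-0.077, -0.171, 0, 0, 0, 0], [-0.071, -0.209, 0, 0, 0, 0], [-0.057, -0.245, 0, 0, 0, 0], [-0.036, -0.277, 0, 0, 0, 0]]
```

```bash
sed -i 's/530.,-81./528.5,-79.2/' turn.py; python3 turn.py -0.17 6
```

```text
r 58.232014452677305 wheel angle mod 2pi 0.9207575808964319 z 291.75647051905685 [-14.2  -4.6   7.7] 20.29630341589303 30.00213446561247
[[-0.024, -0.023, 0, 0, 0, 0], [-0.044, -0.048, 0, 0, 0, 0], [-0.06, -0.077, 0, 0, 0, 0], [-0.07, -0.108, 0, 0, 0, 0], [-0.075, -0.141, 0, 0, 0, 0], [-0.075, -0.174, 0, 0, 0, 0], [-0.075, -0.174, 0, 0, 0, 0], [-0.075, -0.174, 0, 0, 0, 0]]
```

Emit:
apply_moves:
  deltas:
    - [-0.024, -0.023, 0, 0, 0, 0]
    - [-0.044, -0.048, 0, 0, 0, 0]
    - [-0.06, -0.077, 0, 0, 0, 0]
    - [-0.07, -0.108, 0, 0, 0, 0]
    - [-0.075, -0.141, 0, 0, 0, 0]
    - [-0.075, -0.174, 0, 0, 0, 0]
    - [-0.075, -0.174, 0, 0, 0, 0]
    - [-0.075, -0.174, 0, 0, 0, 0]

```text
t: 14.45
position: [583.8, -96.3, 291.8]
tcp_rot: [0.14, 0.99, 0.004, -0.001]
ft_force: [-1.1, 12.5, 3.7]
width: 20.3
finger_force: 30.0
```

```bash
python3 turn.py -0.06 4;python3 turn.py 0.25 8
```

```text
r 57.851129244374114 wheel angle mod 2pi 6.266238193074007 z 291.81205960014347 [-1.1 12.5  3.7] 20.28937553878291 29.999553887173533
[[0.0, -0.012, 0, 0, 0, 0], [0.001, -0.023, 0, 0, 0, 0], [0.003, -0.035, 0, 0, 0, 0], [0.006, -0.046, 0, 0, 0, 0], [0.006, -0.046, 0, 0, 0, 0], [0.006, -0.046, 0, 0, 0, 0], [0.006, -0.046, 0, 0, 0, 0], [0.006, -0.046, 0, 0, 0, 0]]
r 57.851129244374114 wheel angle mod 2pi 6.266238193074007 z 291.81205960014347 [-1.1 12.5  3.7] 20.28937553878291 29.999553887173533
[[0.005, 0.048, 0, 0, 0, 0], [0.021, 0.093, 0, 0, 0, 0], [0.049, 0.133, 0, 0, 0, 0], [0.085, 0.164, 0, 0, 0, 0], [0.129, 0.186, 0, 0, 0, 0], [0.176, 0.196, 0, 0, 0, 0], [0.224, 0.194, 0, 0, 0, 0], [0.27, 0.181, 0, 0, 0, 0]]
```

Emit:
apply_moves:
  deltas:
    - [0, -0.012, 0, 0, 0, 0]
    - [0, -0.02, 0, 0, 0, 0]
    - [0, -0.02, 0, 0, 0, 0]
    - [0, -0.02, 0, 0, 0, 0]
    - [0, -0.02, 0, 0, 0, 0]
    - [0, -0.02, 0, 0, 0, 0]
    - [0, -0.02, 0, 0, 0, 0]
    - [0, -0.02, 0, 0, 0, 0]

```text
t: 15.25
position: [583.6, -96.7, 291.8]
tcp_rot: [0.138, 0.99, 0.008, -0.0]
ft_force: [4.6, 28.0, 2.6]
width: 20.8
finger_force: 30.0
```

```bash
python3 turn.py 0.25 8
```

```text
r 57.81237665952745 wheel angle mod 2pi 6.259042437757263 z 291.80294364584626 [ 4.6 28.   2.6] 20.754074157365785 29.998937691561878
[[0.004, 0.048, 0, 0, 0, 0], [0.02, 0.093, 0, 0, 0, 0], [0.047, 0.133, 0, 0, 0, 0], [0.083, 0.165, 0, 0, 0, 0], [0.126, 0.187, 0, 0, 0, 0], [0.173, 0.198, 0, 0, 0, 0], [0.221, 0.197, 0, 0, 0, 0], [0.268, 0.184, 0, 0, 0, 0]]
```

The wheel is on the stop: 28 N of push moved it only 0.4 mm, and the shut heading reads −0.02 rad in my frame. Now I back off two turns.

Emit:
apply_moves:
  deltas:
    - [0.004, 0.07, 0, 0, 0, 0]
    - [0.02, 0.113, 0, 0, 0, 0]
    - [0.047, 0.153, 0, 0, 0, 0]
    - [0.083, 0.185, 0, 0, 0, 0]
    - [0.126, 0.207, 0, 0, 0, 0]
    - [0.173, 0.218, 0, 0, 0, 0]
    - [0.221, 0.217, 0, 0, 0, 0]
    - [0.268, 0.204, 0, 0, 0, 0]

```text
t: 16.05
position: [522.6, -21.5, 291.8]
tcp_rot: [0.141, 0.99, 0.003, 0.001]
ft_force: [4.2, 5.9, 1.4]
width: 20.2
finger_force: 30.0
```

```bash
python3 turn.py 0.3 8
```

```text
r 58.000909290539056 wheel angle mod 2pi 1.9561306100350342 z 291.81830735433425 [4.2 5.9 1.4] 20.155669161934394 30.001882673241198
[[0.05, -0.029, 0, 0, 0, 0], [0.089, -0.072, 0, 0, 0, 0], [0.113, -0.125, 0, 0, 0, 0], [0.121, -0.182, 0, 0, 0, 0], [0.111, -0.239, 0, 0, 0, 0], [0.086, -0.291, 0, 0, 0, 0], [0.046, -0.332, 0, 0, 0, 0], [-0.005, -0.36, 0, 0, 0, 0]]
```

Emit:
apply_moves:
  deltas:
    - [0.05, -0.029, 0, 0, 0, 0]
    - [0.089, -0.072, 0, 0, 0, 0]
    - [0.113, -0.125, 0, 0, 0, 0]
    - [0.121, -0.182, 0, 0, 0, 0]
    - [0.111, -0.239, 0, 0, 0, 0]
    - [0.086, -0.291, 0, 0, 0, 0]
    - [0.046, -0.332, 0, 0, 0, 0]
    - [-0.005, -0.36, 0, 0, 0, 0]

```text
t: 16.85
position: [494.2, -126.5, 291.8]
tcp_rot: [0.141, 0.99, 0.003, 0.001]
ft_force: [6.0, 15.1, 3.3]
width: 20.4
finger_force: 30.0
```

```bash
python3 turn.py 0.3 8
```

```text
r 58.448607492835805 wheel angle mod 2pi 4.367320682648405 z 291.76420152823675 [ 6.  15.1  3.3] 20.428486701058656 29.99903186224401
[[-0.057, -0.01, 0, 0, 0, 0], [-0.115, -0.004, 0, 0, 0, 0], [-0.168, 0.019, 0, 0, 0, 0], [-0.212, 0.057, 0, 0, 0, 0], [-0.243, 0.105, 0, 0, 0, 0], [-0.258, 0.161, 0, 0, 0, 0], [-0.256, 0.219, 0, 0, 0, 0], [-0.237, 0.273, 0, 0, 0, 0]]
```

Emit:
apply_moves:
  deltas:
    - [-0.055, -0.003, 0, 0, 0, 0]
    - [-0.113, 0.005, 0, 0, 0, 0]
    - [-0.166, 0.028, 0, 0, 0, 0]
    - [-0.21, 0.066, 0, 0, 0, 0]
    - [-0.241, 0.114, 0, 0, 0, 0]
    - [-0.256, 0.17, 0, 0, 0, 0]
    - [-0.254, 0.228, 0, 0, 0, 0]
    - [-0.235, 0.282, 0, 0, 0, 0]

```text
t: 17.65
position: [585.1, -66.9, 291.7]
tcp_rot: [0.142, 0.99, -0.0, 0.0]
ft_force: [-5.6, -4.6, 5.2]
width: 20.4
finger_force: 30.0
```

```bash
python3 turn.py 0.3 8
```

```text
r 57.93712558185582 wheel angle mod 2pi 0.49663919789304295 z 291.74837821410557 [-5.6 -4.6  5.2] 20.403622425752296 30.002916580997407
[[0.035, 0.046, 0, 0, 0, 0], [0.082, 0.08, 0, 0, 0, 0], [0.136, 0.098, 0, 0, 0, 0], [0.194, 0.1, 0, 0, 0, 0], [0.25, 0.084, 0, 0, 0, 0], [0.298, 0.052, 0, 0, 0, 0], [0.335, 0.008, 0, 0, 0, 0], [0.357, -0.046, 0, 0, 0, 0]]
```

Total open so far is 6.28 + 0.50 + 0.02.

Emit:
apply_moves:
  deltas:
    - [0.035, 0.046, 0, 0, 0, 0]
    - [0.082, 0.08, 0, 0, 0, 0]
    - [0.136, 0.098, 0, 0, 0, 0]
    - [0.194, 0.1, 0, 0, 0, 0]
    - [0.25, 0.084, 0, 0, 0, 0]
    - [0.298, 0.052, 0, 0, 0, 0]
    - [0.335, 0.008, 0, 0, 0, 0]
    - [0.357, -0.046, 0, 0, 0, 0]

```text
t: 18.45
position: [478.3, -49.1, 291.8]
tcp_rot: [0.141, 0.99, 0.001, 0.002]
ft_force: [10.6, -1.1, -1.5]
width: 20.1
finger_force: 30.0
```

```bash
python3 turn.py 0.3 8
```

```text
r 58.47798296303584 wheel angle mod 2pi 2.8846560277123694 z 291.81772726141213 [10.6 -1.1 -1.5] 20.081002007373097 30.001396983861923
[[0.005, -0.058, 0, 0, 0, 0], [-0.006, -0.115, 0, 0, 0, 0], [-0.034, -0.165, 0, 0, 0, 0], [-0.075, -0.206, 0, 0, 0, 0], [-0.126, -0.233, 0, 0, 0, 0], [-0.183, -0.243, 0, 0, 0, 0], [-0.24, -0.236, 0, 0, 0, 0], [-0.293, -0.212, 0, 0, 0, 0]]
```

Emit:
apply_moves:
  deltas:
    - [0.001, -0.058, 0, 0, 0, 0]
    - [-0.012, -0.115, 0, 0, 0, 0]
    - [-0.04, -0.165, 0, 0, 0, 0]
    - [-0.081, -0.206, 0, 0, 0, 0]
    - [-0.132, -0.233, 0, 0, 0, 0]
    - [-0.189, -0.243, 0, 0, 0, 0]
    - [-0.246, -0.236, 0, 0, 0, 0]
    - [-0.299, -0.212, 0, 0, 0, 0]

```text
t: 19.25
position: [545.6, -134.7, 291.7]
tcp_rot: [0.141, 0.99, 0.002, -0.001]
ft_force: [-7.4, 7.9, 9.4]
width: 20.0
finger_force: 30.0
```

```bash
python3 turn.py 0.245 4
```

```text
r 58.05967378362443 wheel angle mod 2pi 5.293704504830583 z 291.7208384710748 [-7.4  7.9  9.4] 20.022819165626263 29.999021063558757
[[-0.036, 0.031, 0, 0, 0, 0], [-0.063, 0.069, 0, 0, 0, 0], [-0.081, 0.113, 0, 0, 0, 0], [-0.087, 0.16, 0, 0, 0, 0], [-0.087, 0.16, 0, 0, 0, 0], [-0.087, 0.16, 0, 0, 0, 0], [-0.087, 0.16, 0, 0, 0, 0], [-0.087, 0.16, 0, 0, 0, 0]]
```

Emit:
apply_moves:
  deltas:
    - [-0.033, 0.035, 0, 0, 0, 0]
    - [-0.06, 0.073, 0, 0, 0, 0]
    - [-0.08, 0.118, 0, 0, 0, 0]
    - [-0.085, 0.166, 0, 0, 0, 0]
    - [-0.085, 0.166, 0, 0, 0, 0]
    - [-0.085, 0.166, 0, 0, 0, 0]
    - [-0.085, 0.166, 0, 0, 0, 0]
    - [-0.085, 0.166, 0, 0, 0, 0]

```text
t: 20.05
position: [584.3, -94.3, 291.8]
tcp_rot: [0.141, 0.99, 0.001, -0.0]
ft_force: [-1.9, 4.9, 5.1]
width: 20.2
finger_force: 30.0
```

```bash
python3 turn.py 0.05 1 | head -1; python3 -c "
from h import *
im,d=shot('side'); u,v=map(int,proj('side',[560,20,200])); cv2.imwrite('pics/ec.png',cv2.resize(im[v-75:v+75,u-100:u+100,::-1],(800,600),interpolation=cv2.INTER_CUBIC)); print(sensors.get_state()['joint_vel'].round(3))"
```

```text
r 57.83012468386939 wheel angle mod 2pi 0.0182896708362682 z 291.79261815509017 [-1.9  4.9  5.1] 20.16607661774641 30.000033723190427
[-0.002 -0.     0.     0.001  0.    -0.001]
```

View pics/ec.png

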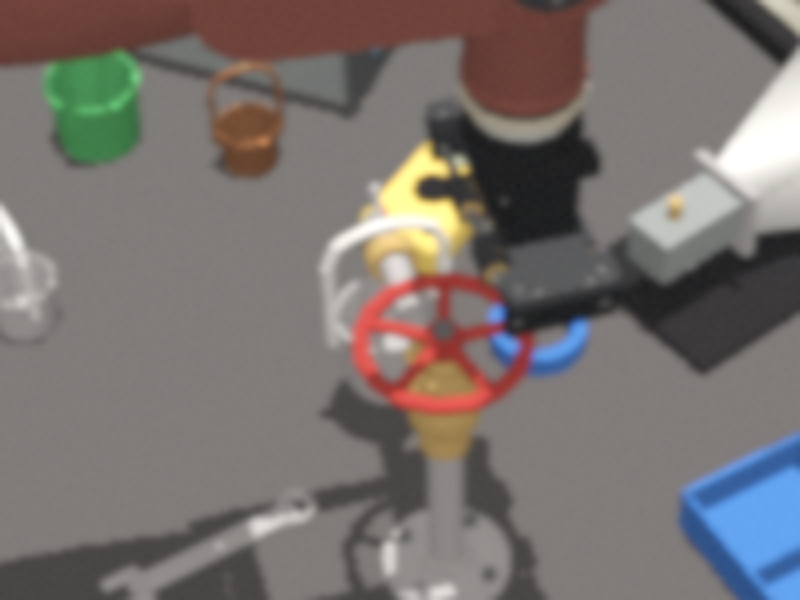

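The pail hangs in the hook with its crown near (385,228), clear of the arm. The gripper holds the handle at two turns, within about 0.04 rad, and the wheel is still.

```bash
python3 -c "
from bench import order
print(order.sign_off())"
```

```text
the job is handed in; nothing more can be done
None
```

The job is handed in; no verdict came back. The pail hangs in the hook, and the valve was shut on its stop then backed off two full turns (within about 0.04 rad by my measurement), with the yellow handle still gripped and the wheel held still.

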